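Check the smart key in and hang it up by the door

TASK

Take the white smart key out of the wooden tray, touch its brass nose first to the blue alarm pad and then to the yellow lock pad, pressing each pad well down for a moment with the nose and not with the fingers. Then hang the key by its steel eye on the peg of the green stand, flat against the sloping board with the nose pointing down the slope, and let go; leave everything else where it is.

Things in the scene. Friction and masses are not known exactly. Their poses are not given: they have to be found in the camera images.
- key: white plastic smart key lying flat in the tray: body 62 x 32 x 14 mm (x, y, z), grip it across its 32 mm width; origin at the centre of the body's underside, z up out of its flat top, +x towards the steel eye, -x towards the brass nose; 107 mm long over all, about 70 g
- key_eye (a point): centre of the key's eye: a steel ring 28 mm outside, 16 mm hole, 6 mm thick, 45 mm from the key's origin along +x, at mid thickness (7 mm above the underside); hole axis along the key's z
- key_nose (a point): centre of the 10 mm brass ball that ends the key's nose, 43 mm from the key's origin along -x, 7 mm above the underside; the tip is 5 mm further
- green_stand: key stand with a green board: dark wooden foot 116 x 110 mm carrying a green board that slopes 40 deg, rising to +x; origin at the centre of its underside, z up, front (low side) at -x; the peg's foot is 27 mm along +x and 82.5 mm above the origin
- green_stand_board: green sloping board, 130 mm along the slope, 110 mm wide, with a steel peg (8 mm diameter, 30 mm long, round tip) square to its face; origin at the peg's foot on the face; z out along the peg (up, leaning 40 deg to the front), x up the slope, y across; the board reaches 100 mm down-slope and 30 mm up-slope of the peg; hung home, a key's eye centre is 7 mm off the face
- red_stand: key stand with a red board: dark wooden foot 116 x 110 mm carrying a red board that slopes 40 deg, rising to +x; origin at the centre of its underside, z up, front (low side) at -x; the peg's foot is 27 mm along +x and 82.5 mm above the origin; it already carries the black spare key
- alarm_top (a point): top centre of the round blue push pad of the alarm puck; pad 32 mm across, flat top 22 mm above the table, travel 6 mm straight down, spring-loaded (about 3 N when fully down)
- alarm (a joint): travel of the blue pad, m: 0 up, 0.006 fully down
- alarm_base: white housing of the alarm puck with the blue pad; origin at the centre of its underside
- lock_top (a point): top centre of the round yellow push pad of the lock puck; pad 32 mm across, flat top 22 mm above the table, travel 6 mm straight down, spring-loaded (about 3 N when fully down)
- lock (a joint): travel of the yellow pad, m: 0 up, 0.006 fully down
- lock_base: white housing of the lock puck with the yellow pad; origin at the centre of its underside
- tray: cherry wood tray 220 x 300 mm (x, y), rim 20 mm high, walls and floor 6 mm thick; origin at the centre of its underside
- spare: black spare key of the same shape as the white one, hanging on the red stand's peg; leave it; origin and axes as the white key's
- coin_box: aluminium coin box with screw-top lid, 62 mm across, 48 mm high, in the tray; origin under its centre
- frog: green glazed ceramic frog, 50 mm long, 50 mm high, in the tray; origin under its centre
- cover: empty red key cover, open on top, 66 x 38 x 14 mm, in the tray; origin under its centre
- tack: steel tack standing on its 14 mm head, point up, 14 mm high, in the tray; origin under its centre
Not all that is in view belongs to the job. Of the things that look like the key, the middle-sized one is meant.

How it is judged:
By the outcome, as a careful person would: the job done as asked, in the order asked, and still so for the second after the job is handed in, with the robot touching nothing.
It also fails if it takes over 53 s, if anything falls off the work surface, if the arm or the gripper's body presses on something with over 40 N, if the wrist force passes 120 N, or if a joint passes its speed limit or range.

ROBOT

A 6-joint arm with a two-finger parallel gripper is mounted at the origin on the work surface. World frame = base frame: x ahead of the robot, y to its left, z up, the work surface at z = 0. Lengths are in m, angles in rad, forces in N, time in s.
With the tool pointing down it reaches from about 0.35 to 0.975 m from the base axis. Payload 4.9 kg.
Tool frame: the origin (TCP) lies at the very end of the fingers, on their centre line; the grasp point (between the pads) lies 19 mm behind it; z points along the fingers, y is the line along which they close (so a half turn about z gives the same grasp; the last joint's range is limited). The gripper opens to 85 mm and grips with 20 to 120 N. Pads are 22 mm wide; open, the fingers measure 114 mm over their backs; the gripper's body (76 mm by 85 mm) begins 54 mm behind the grasp point. The pads swing forward as they close: fully open they stand 13 mm farther back than shut.
Start: joints at [-1.418, 0.053, 1.613, -0, 1.476, -0.119], TCP at [0.168, -0.602, 0.231] pointing down, gripper open.
Joint ranges: [-3.01, 3.01], [-1.01, 2.22], [0.06, 2.58], [-1.02, 4.17], [0.09, 2.62], [-3.14, 3.14]. Speed limits (rad/s): [2.57, 2.57, 3.14, 3.14, 3.14, 3.14].

INTERFACE

Orientations are given as a unit quaternion [w, x, y, z].
In Python, from plant import manip gives the robot as it stands.
- The arm moves only by the shell command python3 -m pendant 'ROWS'. ROWS is JSON, a list of rows, each a list of 3 entries, a list of its own where there are three numbers: the opening, from 0 (shut) to 1 (fully open), then the shift along the tool's x, y, z in units of 12 cm (1.0 is 12 cm), then the turn about the tool's z in units of pi rad (1.0 is pi rad). In form: [[gripper, [dx, dy, dz], roll], ...]. A call has 1 to 10 rows; each row is the pose to reach, as a shift and turn from the pose commanded when the call began, along the tool's axes at that moment, turning the shorter way round; what a row does not reach only later rows make up. A row lasts 1/10 s, in which the tool goes at most 50 mm and 8.59 degrees, less where a joint would pass 70% of its speed; a pose out of reach is approached as far as the arm can. A call with a number of a shift or a turn outside -1 to 1 is refused whole. A call with a gripper value outside its range is refused whole. The fingers move at their own pace and stop on an object; the grip force is fixed at half the most. Time passes only in rows, so rows that repeat a pose let the fingers close. It gives the time, the measured TCP pose, the force, the opening and the grip force at its end, in the units of the state.
- manip.state(): the state, without advancing time (a new reading comes with each control period).
- manip.grab_frame(name): name is "side" or "top"; returns a dict with "img" (384x512x3 uint8, red, green, blue), "fx", "fy", "cx", "cy" (pixels), "eye" and "rotation" of the camera in the world. Camera axes: x right, y down, z forward; pixel columns grow to the right and rows downward; lengths in m; the calibration is good to about 2 mm. A picture is of the moment at which its call begins. There is no depth.
- manip.job_done(): hands the job in; it is judged then, once.
The state is a dict: "time": time; "joint_pos": joint angles; "joint_vel": joint speeds; "joint_efforts": joint torques, N m; "tool_pos": TCP position; "tool_rot": TCP orientation; "contact_force": force on the tool from outside, world axes, zero at the start; "ft_torque": the same for the moment, N m; "gripper_width": opening from 0.0 (shut) to 1.0 (fully open); "grasp_force": force on a finger pad.
Only numpy, scipy, OpenCV 4.12 (cv2) and the standard library are available. Lean on these libraries where they do the work, as an engineer would, in place of code of your own. Each camera call takes 0.05 s, during which the arm holds its last target. There are 200 camera calls.

## Working session

There is one attempt and no reset: what is moved stays moved. The work goes in short steps, Python scripts to look and compute and a shell command to move; the robot and the scene stay as the last step left them, time stands still between calls to the robot, and variables do not carry over. Pictures are saved under pics/ and viewed, at most 10 in all, crops included, and the job is handed in when it is done.

```bash
ls; mkdir -p pics; python3 - <<'E'
from plant import manip
import cv2
s=manip.state();print(s)
for n in("side","top"):
    f=manip.grab_frame(n);cv2.imwrite(f"pics/{n}0.png",f["img"][:,:,::-1]);print(n,{k:f[k] for k in f if k!="img"})
E
```

```text
pics
{'time': 0.0, 'joint_pos': array([-1.41805571e+00,  5.33624349e-02,  1.61430743e+00,  3.55423363e-05,
        1.47594482e+00, -1.18980950e-01]), 'joint_vel': array([ 0.00150265, -0.00111027,  0.00035108,  0.00072612, -0.0002702 ,
        0.00026082]), 'joint_efforts': array([ 9.18160440e-04, -3.93683410e+01, -3.70174026e+01, -3.44750208e-05,
        7.13213172e-03,  8.12741490e-06]), 'tool_pos': array([ 0.16767153, -0.60145337,  0.23005151]), 'tool_rot': array([-1.01117242e-03,  9.90784835e-01,  1.35441459e-01,  6.22051123e-07]), 'contact_force': array([-0.94288579, -0.84496428,  0.32335176]), 'ft_torque': array([ 0.00783735, -0.01203355,  0.0573032 ]), 'grasp_force': 0.0, 'gripper_width': 0.9985146143822264}
side {'fx': 471.73512129527137, 'fy': 471.73512129527137, 'cx': 259.29294913814294, 'cy': 193.11897544504887, 'eye': array([0.04526532, 1.03195888, 0.93555755]), 'rotation': array([ 0.09702622, -0.17582273,  0.873773  , -0.44293682])}
top {'fx': 419.08932667353474, 'fy': 419.08932667353474, 'cx': 247.9824742832331, 'cy': 190.0068921047656, 'eye': array([ 0.43404217, -0.01935584,  1.09009913]), 'rotation': array([ 0.01621119, -0.69981612,  0.7136339 , -0.02685616])}
```

View pics/top0.png

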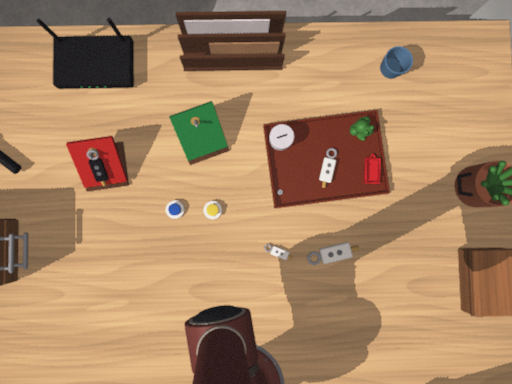

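View pics/side0.png

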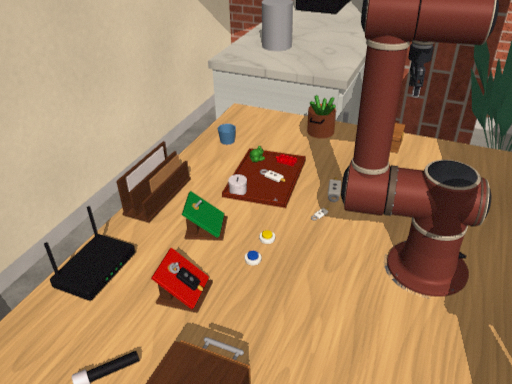

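The top view shows three key-like things: a small white one at (278,251), a large grey one at (333,254), and a white one in the tray at (328,168) with its eye up at (331,153) and its nose at (324,186). The tray one is middle-sized and white, so it fits. Blue pad is at (175,209), yellow pad at (213,210), and the green stand's peg foot near (196,122). Next I measure these and confirm with one crop.

```bash
cat > h.py <<'E'
import numpy as np, cv2
from scipy.spatial.transform import Rotation as R
from plant import manip
def rot(q): return R.from_quat([q[1],q[2],q[3],q[0]])
def ray(f,uv):
    d=np.array([(uv[0]-f["cx"])/f["fx"],(uv[1]-f["cy"])/f["fy"],1.]); return np.array(f["eye"]),rot(f["rotation"]).apply(d)
def onz(f,uv,z):
    e,d=ray(f,uv); return e+d*(z-e[2])/d[2]
def tri(f1,a,f2,b):
    e1,d1=ray(f1,a);e2,d2=ray(f2,b)
    t=np.linalg.lstsq(np.c_[d1,-d2],e2-e1,rcond=None)[0]
    p,q=e1+t[0]*d1,e2+t[1]*d2; return (p+q)/2,np.linalg.norm(p-q)
def proj(f,p):
    c=rot(f["rotation"]).inv().apply(np.asarray(p)-f["eye"]); return np.array([c[0]/c[2]*f["fx"]+f["cx"],c[1]/c[2]*f["fy"]+f["cy"]])
def blobs(f,lo,hi,box,amin=8):
    "HSV mask blobs inside box (u0,v0,u1,v1): centroid, area, minAreaRect"
    u0,v0,u1,v1=box; h=cv2.cvtColor(f["img"],cv2.COLOR_RGB2HSV)[v0:v1,u0:u1]
    m=cv2.inRange(h,np.array(lo),np.array(hi)); n,l,st,c=cv2.connectedComponentsWithStats(m)
    out=[]
    for i in range(1,n):
        if st[i,4]>=amin:
            cn=np.argwhere(l==i)[:,::-1].astype(np.float32); out.append((c[i]+[u0,v0],int(st[i,4]),cv2.minAreaRect(cn+np.float32([u0,v0]))))
    return sorted(out,key=lambda o:-o[1])
E
python3 - <<'E'
from h import *
np.set_printoptions(precision=4,suppress=True)
T=manip.grab_frame("top");S=manip.grab_frame("side")
def show(n,f,lo,hi,box,z,k=2):
    for c,a,r in blobs(f,lo,hi,box)[:k]: print(n,c,a,np.round(r[0],1),np.round(r[1],1),round(r[2],1),onz(f,c,z))
for f,nm,bx in((T,"top",[(160,195,195,225),(195,195,230,225),(310,143,345,195),(160,95,240,170)]),(S,"side",[(240,245,265,270),(258,228,278,246),(258,165,290,188),(175,185,235,245)])):
    show(nm+" blue",f,(100,120,40),(130,255,255),bx[0],.022)
    show(nm+" yel",f,(22,150,90),(32,255,255),bx[1],.022)
    show(nm+" keywhite",f,(0,0,150),(179,70,255),bx[2],.02)
    show(nm+" brass",f,(14,110,90),(30,255,255),bx[2],.013)
    show(nm+" green",f,(50,120,30),(85,255,255),bx[3],.1)
a=cv2.resize(T["img"][140:200,260:350],None,fx=5,fy=5,interpolation=2);b=cv2.resize(S["img"][165:188,255:295],None,fx=7,fy=7,interpolation=2)
c=cv2.resize(T["img"][95:170,165:235],None,fx=4,fy=4,interpolation=2);d=cv2.resize(S["img"][185:245,175:235],None,fx=4,fy=4,interpolation=2)
im=np.zeros((600,800,3),np.uint8)
for x,(u,v) in((a,(0,0)),(b,(460,0)),(c,(0,300)),(d,(300,300))): im[v:v+x.shape[0],u:u+x.shape[1]]=x[:600-v,:800-u]
cv2.imwrite("pics/crop1.png",im[:,:,::-1])
E
```

```text
top blue [174.13 208.97] 100 [174. 209.] [10. 10.] 90.0 [0.4544 0.1525 0.022 ]
top yel [212.2967 209.3736] 91 [212.5 209.5] [9.9 9.9] 45.0 [0.4514 0.0556 0.022 ]
top keywhite [327.411  167.9785] 326 [328.1 165.1] [12.8 33.5] 13.0 [ 0.552  -0.2417  0.02  ]
top brass [323.5417 184.3333] 24 [324.  184.5] [4. 5.] 0.0 [ 0.5105 -0.2318  0.013 ]
top green [199.0414 131.12  ] 1934 [198.5 131.2] [47.6 44.1] 70.3 [0.6371 0.079  0.1   ]
side blue [252.4667 254.9467] 75 [252.5 255. ] [8. 9.] 90.0 [0.4525 0.1602 0.022 ]
side yel [266.6164 233.9726] 73 [266.5 234. ] [8. 9.] 90.0 [0.4499 0.0633 0.022 ]
side keywhite [273.0231 175.3769] 130 [272.1 174.8] [20.  8.] 23.2 [ 0.5481 -0.2328  0.02  ]
side brass [282.3333 179.5333] 15 [282.  179.5] [3. 4.] 90.0 [ 0.5126 -0.2306  0.013 ]
side green [203.4536 214.6129] 992 [203.5 214.5] [48.5 24.7] 33.7 [0.6131 0.1368 0.1   ]
```

View pics/crop1.png

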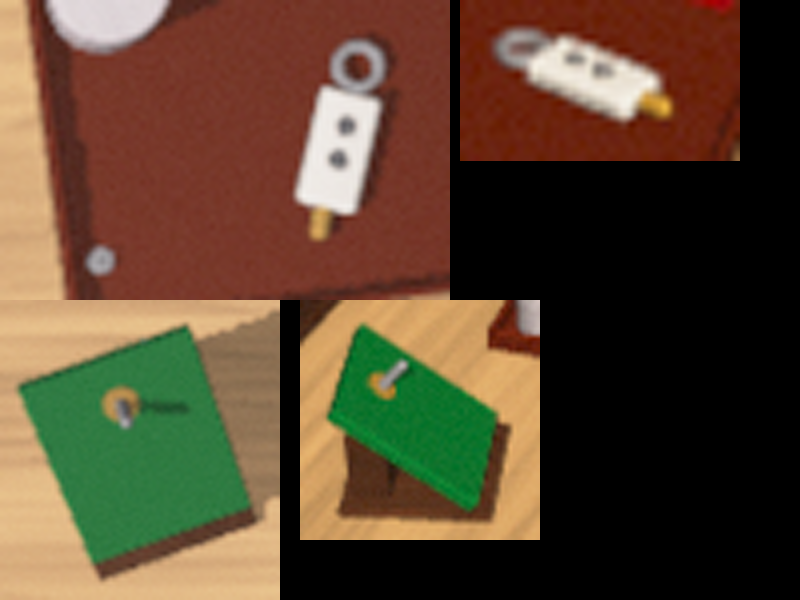

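The crop confirms the meant key: white, lying in the tray, eye at top px (331.5,153) and nose at (324,186). The tack is well clear at (280,192). The green board's corners are crisp and the peg foot sits in an orange disc at about (195,121). Next I refine the key axis and stand pose.

```bash
cat >> h.py <<'E'
def quad(f,lo,hi,box):
    u0,v0,u1,v1=box; m=np.zeros(f["img"].shape[:2],np.uint8); m[v0:v1,u0:u1]=cv2.inRange(cv2.cvtColor(f["img"],cv2.COLOR_RGB2HSV),np.array(lo),np.array(hi))[v0:v1,u0:u1]
    m=cv2.morphologyEx(m,cv2.MORPH_CLOSE,np.ones((5,5)))
    c=max(cv2.findContours(m,0,1)[0],key=cv2.contourArea); h=cv2.convexHull(c)
    return cv2.approxPolyDP(h,0.05*cv2.arcLength(h,True),True)[:,0].astype(float)
def plan(p,yaw=None):
    "shift (units of 12 cm, tool axes) and roll to TCP p, tool-x yaw (deg)"
    s=manip.state(); Rm=rot(s["tool_rot"]); d=Rm.inv().apply(np.asarray(p)-s["tool_pos"])/.12
    x=Rm.apply([1,0,0]); y0=np.degrees(np.arctan2(x[1],x[0])); r=0 if yaw is None else -((yaw-y0+180)%360-180)/180
    print("shift",np.round(d,3),"roll",round(r,4),"yaw0",round(y0,2))
E
python3 - <<'E'
from h import *
np.set_printoptions(precision=4,suppress=True)
T=manip.grab_frame("top");S=manip.grab_frame("side")
for lo in(170,190):
  b=blobs(T,(0,0,lo),(179,60,255),(310,143,345,195))[0]; print("body",lo,b[0],b[1],b[2],onz(T,b[0],.02))
rg=blobs(T,(0,0,70),(179,75,255),(322,143,342,162),5); print("ring",[(r[0],r[1]) for r in rg])
print("eye",onz(T,(331.4,152.8),.013),"nose",onz(T,(323.6,185.5),.013))
for n,f,bx in(("top",T,(160,95,240,170)),("side",S,(175,185,235,245))):
  q=quad(f,(50,120,30),(85,255,255),bx); print(n,q.tolist())
  if n=="top":
    for c in q: print(onz(f,c,.0182),onz(f,c,.1018))
  print("foot",[(r[0],r[1]) for r in blobs(f,(10,110,100),(30,255,255),(185,110,210,130) if n=="top" else (188,196,210,212),3)])
print(S["img"].shape)
E
```

```text
body 170 [326.9194 169.7729] 273 ((326.9706115722656, 169.61764526367188), (12.369316101074219, 23.525955200195312), 14.03624439239502) [ 0.5474 -0.2403  0.02  ]
body 190 [326.8471 169.8863] 255 ((326.9411926269531, 169.7353057861328), (11.884244918823242, 23.283418655395508), 14.03624439239502) [ 0.5471 -0.2401  0.02  ]
ring [(array([330.1908, 155.4427]), 131)]
eye [ 0.5922 -0.2548  0.013 ] nose [ 0.5075 -0.2318  0.013 ]
top [[211.0, 102.0], [226.0, 146.0], [188.0, 159.0], [170.0, 117.0]]
[0.7297 0.0552 0.0182] [0.7066 0.0493 0.1018]
[0.614  0.0182 0.0182] [0.5999 0.0153 0.1018]
[0.582  0.1163 0.0182] [0.5705 0.1058 0.1018]
[0.692  0.1615 0.0182] [0.6719 0.1474 0.1018]
foot [(array([194.7179, 119.6154]), 39)]
side [[190.0, 192.0], [223.0, 213.0], [217.0, 237.0], [182.0, 214.0]]
foot [(array([205.6364, 198.0455]), 44), (array([195.2857, 206.4762]), 21)]
(384, 512, 3)
```

```bash
python3 - <<'E'
from h import *
np.set_printoptions(precision=4,suppress=True)
plan((.5485,-.2425,.12),-15.5)
T=manip.grab_frame("top");S=manip.grab_frame("side")
print("foot",onz(T,(194.9,120.5),.0825),tri(T,(194.9,120.5),S,(195.1,206)))
print("tip",tri(T,(196,126),S,(201.2,201.2)))
for a,b in(((211,102),(190,192)),((226,146),(223,213)),((188,159),(217,237)),((170,117),(182,214))): print(tri(T,a,S,b))
E
```

```text
shift [ 3.86  -2.032  0.926] roll 0.1726 yaw0 15.57
foot [0.6669 0.0904 0.0825] (array([0.6676, 0.0907, 0.082 ]), np.float64(0.0010468004680932892))
tip (array([0.6488, 0.0857, 0.1019]), np.float64(0.000799728116702171))
(array([0.7081, 0.0497, 0.095 ]), np.float64(0.0007805425569847119))
(array([0.6149, 0.0186, 0.0181]), np.float64(0.001933635836773202))
(array([0.5846, 0.118 , 0.0096]), np.float64(0.0030763992892325134))
(array([0.6753, 0.1495, 0.0925]), np.float64(0.0025569595935738))
```

```bash
python3 -m pendant '[[1,[0.3,-0.16,0],0],[1,[0.6,-0.32,0.05],0],[1,[0.965,-0.508,0.1],0]]'
python3 -m pendant '[[1,[0.32,-0.17,0.1],0],[1,[0.64,-0.34,0.2],0],[1,[0.965,-0.508,0.2],0]]'
python3 -m pendant '[[1,[0.32,-0.17,0.1],0],[1,[0.64,-0.34,0.2],0],[1,[0.965,-0.508,0.2],0]]'
python3 -m pendant '[[1,[0.32,-0.17,0.1],0],[1,[0.64,-0.34,0.2],0],[1,[0.965,-0.508,0.3],0.05],[1,[0.965,-0.508,0.4],0.1],[1,[0.965,-0.508,0.42],0.17],[1,[0.965,-0.508,0.42],0.17],[1,[0.965,-0.508,0.42],0.17]]'
python3 - <<'E'
from h import *
plan((.5485,-.2425,.008),-15.5)
E
```

```text
time: 0.7
tool_pos: [0.2633, -0.5119, 0.2195]
tool_rot: [0.001, 0.991, 0.134, 0.0]
contact_force: [1.0, -0.6, -0.1]
gripper_width: 1.001
grasp_force: 0.0
time: 1.0
tool_pos: [0.3585, -0.4201, 0.1933]
tool_rot: [-0.001, 0.991, 0.135, -0.001]
contact_force: [0.4, -0.2, -0.2]
gripper_width: 1.003
grasp_force: 0.0
time: 1.3
tool_pos: [0.4535, -0.3304, 0.1693]
tool_rot: [-0.001, 0.991, 0.135, -0.001]
contact_force: [-0.1, -0.4, 1.1]
gripper_width: 1.0
grasp_force: 0.0
time: 2.0
tool_pos: [0.5486, -0.2426, 0.1207]
tool_rot: [-0.0, 0.991, -0.13, -0.0]
contact_force: [-1.4, -0.3, 0.1]
gripper_width: 1.003
grasp_force: 0.0
shift [-0.    -0.     0.939] roll 0.0028 yaw0 -14.99
```

```bash
python3 -m pendant '[[1,[0,0,0.3],0.003],[1,[0,0,0.6],0.003],[1,[0,0,0.8],0.003],[1,[0,0,0.9],0.003],[1,[0,0,0.935],0.003],[1,[0,0,0.935],0.003],[1,[0,0,0.935],0.003]]'
python3 -m pendant '[[0,[0,0,0],0],[0,[0,0,0],0],[0,[0,0,0],0],[0,[0,0,0],0],[0,[0,0,0],0],[0,[0,0,0],0],[0,[0,0,0],0],[0,[0,0,0],0]]'
```

```text
time: 2.7
tool_pos: [0.5498, -0.2436, 0.0105]
tool_rot: [0.001, 0.991, -0.135, 0.001]
contact_force: [0.5, 0.5, 0.7]
gripper_width: 0.999
grasp_force: 0.0
time: 3.5
tool_pos: [0.5491, -0.2431, 0.0095]
tool_rot: [0.0, 0.991, -0.135, 0.001]
contact_force: [0.1, 0.5, 5.7]
gripper_width: 0.356
grasp_force: 60.8
```

```bash
python3 -m pendant '[[0,[0,0,-0.1],0],[0,[0,0,-0.3],0],[0,[0,0,-0.6],0],[0,[0,0,-0.9],0],[0,[0,0,-0.9],0],[0,[0,0,-0.9],0]]'
python3 - <<'E'
from h import *
np.set_printoptions(precision=4,suppress=True)
T=manip.grab_frame("top");S=manip.grab_frame("side")
s=manip.state(); p=s["tool_pos"]; print(p,s["gripper_width"])
im=np.zeros((400,800,3),np.uint8)
for f,u in((T,0),(S,400)):
    c=proj(f,p).astype(int); print(c); x=cv2.resize(f["img"][c[1]-33:c[1]+33,c[0]-33:c[0]+33],(400,400),interpolation=2); im[:,u:u+400]=x
cv2.imwrite("pics/grasp.png",im[:,:,::-1])
plan((.5,.15,.1),18.8)
E
```

```text
time: 4.1
tool_pos: [0.5488, -0.243, 0.1178]
tool_rot: [0.0, 0.991, -0.135, 0.001]
contact_force: [-0.4, 0.2, -0.6]
gripper_width: 0.351
grasp_force: 60.1
[ 0.5474 -0.2421  0.115 ] 0.357501267922325
[335 165]
[274 150]
shift [-1.257 -3.042  0.131] roll -0.1909 yaw0 -15.57
```

View pics/grasp.png

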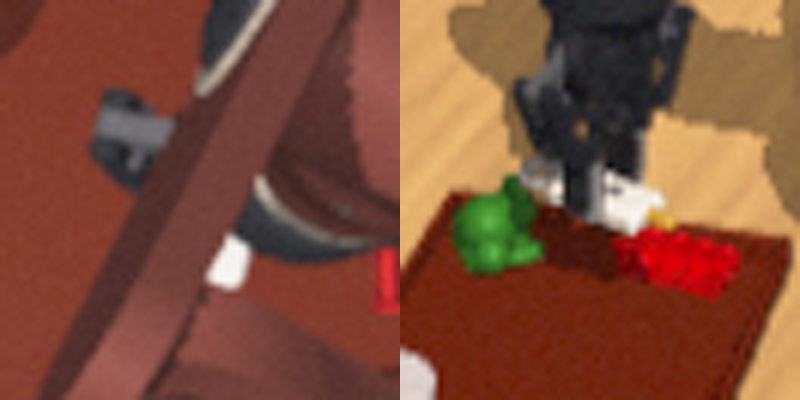

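The key is held level: in the right panel the nose is at (670,217) and the eye at (540,178). Next I carry it over to the alarm pad.

```bash

python3 -m pendant '[[0,[-0.1,-0.25,0],0],[0,[-0.23,-0.55,0],0],[0,[-0.36,-0.85,0],0],[0,[-0.4,-0.98,0],0]]'
python3 -m pendant '[[0,[-0.14,-0.33,0],0],[0,[-0.28,-0.66,0],0],[0,[-0.42,-0.98,0],0]]'
python3 -m pendant '[[0,[-0.14,-0.33,0],0],[0,[-0.28,-0.66,0],0],[0,[-0.42,-0.98,0],0]]'
python3 -m pendant '[[0,[0,0,0],-0.045],[0,[0,0,0],-0.09],[0,[0,0,0],-0.135],[0,[0,0,0],-0.19],[0,[0,0,0],-0.19],[0,[0,0,0],-0.19]]'
python3 - <<'E'
from h import *
plan((.4947,.1678,.04),18.8)
E
```

```text
time: 4.6
tool_pos: [0.5316, -0.1136, 0.114]
tool_rot: [-0.001, 0.991, -0.134, -0.003]
contact_force: [0.7, -0.0, -1.2]
gripper_width: 0.353
grasp_force: 60.1
time: 4.9
tool_pos: [0.5158, 0.0113, 0.1152]
tool_rot: [0.0, 0.991, -0.136, -0.001]
contact_force: [0.5, 1.2, -0.1]
gripper_width: 0.353
grasp_force: 60.1
time: 5.2
tool_pos: [0.4989, 0.1382, 0.1154]
tool_rot: [0.0, 0.991, -0.136, -0.001]
contact_force: [-0.1, 0.6, -1.1]
gripper_width: 0.35
grasp_force: 60.1
time: 5.8
tool_pos: [0.4995, 0.1367, 0.1157]
tool_rot: [0.0, 0.987, 0.161, -0.001]
contact_force: [0.1, -0.3, -1.4]
gripper_width: 0.351
grasp_force: 60.2
shift [ 0.046 -0.258  0.631] roll -0.0018 yaw0 18.48
```

Over at z = 40 mm, then a look to check where the nose is against the pad.

```bash

python3 -m pendant '[[0,[0.046,-0.26,0],-0.002],[0,[0.046,-0.26,0.3],-0.002],[0,[0.046,-0.26,0.55],-0.002],[0,[0.046,-0.26,0.61],-0.002],[0,[0.046,-0.26,0.61],-0.002],[0,[0.046,-0.26,0.61],-0.002]]'
python3 - <<'E'
from h import *
np.set_printoptions(precision=4,suppress=True)
T=manip.grab_frame("top");S=manip.grab_frame("side")
s=manip.state(); p=s["tool_pos"]; n=p+rot(s["tool_rot"]).apply([-.043,0,-.004]); print(p,n)
im=np.zeros((400,800,3),np.uint8)
for f,u in((T,0),(S,400)):
    c=proj(f,n).astype(int); print("expected nose px",proj(f,n)); im[:,u:u+400]=cv2.resize(f["img"][c[1]-25:c[1]+25,c[0]-25:c[0]+25],(400,400),interpolation=2)
    print([(b[0],b[1]) for b in blobs(f,(14,110,90),(30,255,255),(c[0]-12,c[1]-12,c[0]+12,c[1]+12),4)])
cv2.imwrite("pics/alarm.png",im[:,:,::-1])
E
```

```text
time: 6.4
tool_pos: [0.4962, 0.1683, 0.0448]
tool_rot: [0.0, 0.986, 0.164, 0.001]
contact_force: [0.6, 0.0, -0.6]
gripper_width: 0.355
grasp_force: 60.2
[0.4967 0.1684 0.0455] [0.456  0.1545 0.0494]
expected nose px [171.5166 208.136 ]
[]
expected nose px [251.9254 246.0461]
[(array([253.0289, 242.1264]), 277), (array([241.6857, 254.2571]), 35)]
```

View pics/alarm.png

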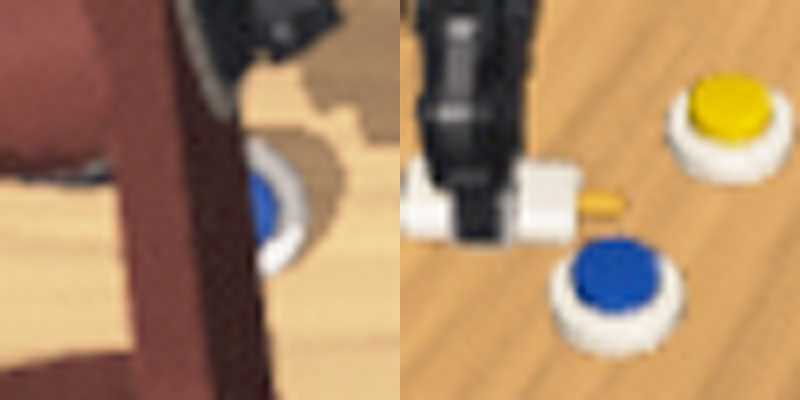

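The nose at about side px (252.5,246.3) matches the predicted (251.9,246.0), and it sits over the blue pad at (252.8,254.5). Pressing.

```bash

python3 -m pendant '[[0,[0,0,0.1],0],[0,[0,0,0.15],0],[0,[0,0,0.19],0],[0,[0,0,0.21],0],[0,[0,0,0.23],0],[0,[0,0,0.23],0]]'
python3 -m pendant '[[0,[0,0,0.02],0],[0,[0,0,0.02],0],[0,[0,0,0.02],0]]'
python3 - <<'E'
from h import *
S=manip.grab_frame("side"); s=manip.state(); print(s["tool_pos"],s["contact_force"])
im=cv2.resize(S["img"][221:271,222:282],(600,500),interpolation=2);cv2.imwrite("pics/alarm2.png",im[:,:,::-1])
E
```

```text
time: 7.1
tool_pos: [0.4957, 0.1684, 0.0177]
tool_rot: [0.0, 0.986, 0.165, -0.0]
contact_force: [-4.7, -0.5, 11.6]
gripper_width: 0.352
grasp_force: 61.9
time: 7.4
tool_pos: [0.4965, 0.1687, 0.0162]
tool_rot: [-0.0, 0.986, 0.165, 0.001]
contact_force: [-4.1, -0.4, 14.9]
gripper_width: 0.355
grasp_force: 62.8
[0.4964698  0.16872161 0.01620628] [-3.57809512  0.28339489 14.14315802]
```

View pics/alarm2.png

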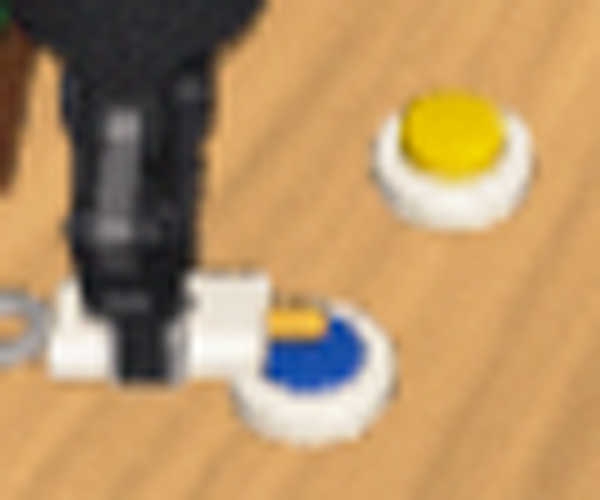

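The picture shows the blue pad down, but by geometry the body's front edge (2 mm lower than the nose ball, 12 mm behind it) may share the contact. I'll lift, move 8 mm back along the key so that only the nose overlaps the puck, and press again.

```bash

python3 -m pendant '[[0,[0,0,-0.06],0],[0,[0,0,-0.12],0],[0,[0.065,0,-0.12],0],[0,[0.065,0,-0.06],0],[0,[0.065,0,-0.04],0],[0,[0.065,0,-0.04],0]]'
python3 -m pendant '[[0,[0,0,0.02],0],[0,[0,0,0.02],0]]'
python3 -m pendant '[[0,[0,0,0.02],0],[0,[0,0,0.02],0],[0,[0,0,0.02],0]]'
python3 - <<'E'
from h import *
S=manip.grab_frame("side"); s=manip.state(); print(s["tool_pos"],s["contact_force"])
im=cv2.resize(S["img"][221:271,222:282],(600,500),interpolation=2);cv2.imwrite("pics/alarm3.png",im[:,:,::-1])
E
```

```text
time: 8.05
tool_pos: [0.5019, 0.1707, 0.0172]
tool_rot: [0.0, 0.986, 0.165, -0.001]
contact_force: [-0.1, -0.3, 0.7]
gripper_width: 0.359
grasp_force: 61.2
time: 8.25
tool_pos: [0.5021, 0.1708, 0.0155]
tool_rot: [-0.0, 0.986, 0.165, -0.0]
contact_force: [-1.2, -0.2, 1.9]
gripper_width: 0.353
grasp_force: 61.3
time: 8.55
tool_pos: [0.5025, 0.1709, 0.0141]
tool_rot: [0.0, 0.986, 0.165, -0.0]
contact_force: [-2.7, -0.8, 5.4]
gripper_width: 0.353
grasp_force: 61.9
[0.50250238 0.17087133 0.01413485] [-2.26695688 -1.19729973  5.73006818]
```

View pics/alarm3.png

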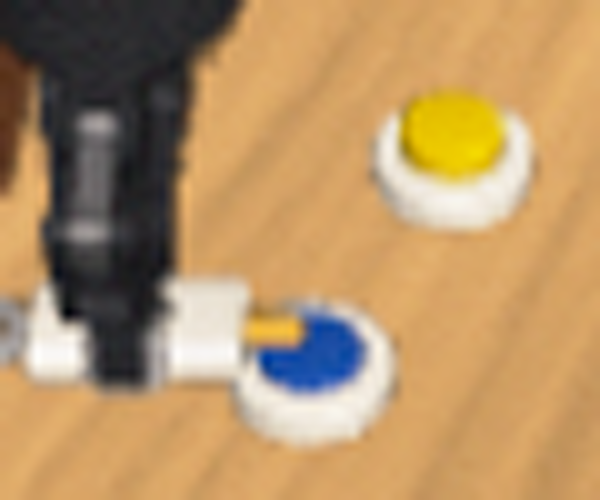

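```bash

cat > pad.py <<'E'
from h import *
import sys
def edges(f,hsv,cols,r0,r1):
    h=cv2.cvtColor(f["img"],cv2.COLOR_RGB2HSV)
    out=[]
    for c in cols:
        m=((h[r0:r1,c,0]>=hsv[0])&(h[r0:r1,c,0]<=hsv[1])&(h[r0:r1,c,1]>110)); v=np.flatnonzero(m)+r0
        out.append((c,v.min(),v.max()) if len(v) else None)
    return out
E
python3 -m pendant '[[0,[0,0,0.015],0],[0,[0,0,0.015],0],[0,[0,0,0.015],0],[0,[0,0,0.015],0]]'
python3 - <<'E'
from pad import *
S=manip.grab_frame("side");s=manip.state();print(s["tool_pos"],s["contact_force"])
now=edges(S,(100,130),range(252,258),244,268)
S["img"]=cv2.imread("pics/side0.png")[:,:,::-1].copy(); print("before",edges(S,(100,130),range(252,258),244,268)); print("now",now)
E
```

```text
time: 9.0
tool_pos: [0.5026, 0.1709, 0.0133]
tool_rot: [0.0, 0.986, 0.165, -0.001]
contact_force: [-3.9, -1.3, 11.7]
gripper_width: 0.359
grasp_force: 62.5
[0.50266779 0.17087747 0.01330235] [-4.03184924 -1.05218216 12.31264649]
before [(252, np.int64(251), np.int64(259)), (253, np.int64(251), np.int64(259)), (254, np.int64(251), np.int64(259)), (255, np.int64(251), np.int64(258)), (256, np.int64(252), np.int64(258)), (257, np.int64(253), np.int64(257))]
now [(252, np.int64(255), np.int64(259)), (253, np.int64(253), np.int64(259)), (254, np.int64(253), np.int64(259)), (255, np.int64(253), np.int64(258)), (256, np.int64(253), np.int64(258)), (257, np.int64(255), np.int64(257))]
```

The top edge of the blue pad has dropped 2 px (about 6 mm) and the force climbs steeply to 12 N, so the pad is bottomed with only the nose on it. Next, the lock pad.

```bash

python3 -m pendant '[[0,[0,0,-0.1],0],[0,[0,0,-0.3],0],[0,[0,0,-0.3],0]]'
python3 - <<'E'
from h import *
plan((.4998,.074,.030),18.8)
E
```

```text
time: 9.35
tool_pos: [0.5049, 0.1713, 0.0507]
tool_rot: [-0.0, 0.986, 0.165, 0.003]
contact_force: [1.2, -0.2, -1.2]
gripper_width: 0.357
grasp_force: 61.1
shift [-0.305  0.753  0.172] roll 0.0011 yaw0 19.0
```

```bash

python3 -m pendant '[[0,[-0.1,0.25,0],0],[0,[-0.2,0.5,0],0],[0,[-0.305,0.753,0],0],[0,[-0.305,0.753,0.15],0],[0,[-0.305,0.753,0.24],0],[0,[-0.305,0.753,0.28],0],[0,[-0.305,0.753,0.29],0],[0,[-0.305,0.753,0.3],0],[0,[-0.305,0.753,0.31],0],[0,[-0.305,0.753,0.315],0]]'
python3 -m pendant '[[0,[0,0,0.01],0],[0,[0,0,0.01],0],[0,[0,0,0.01],0],[0,[0,0,0.01],0]]'
python3 - <<'E'
from pad import *
S=manip.grab_frame("side");s=manip.state();print(s["tool_pos"],s["contact_force"])
im=cv2.resize(S["img"][211:261,232:292],(600,500),interpolation=2);cv2.imwrite("pics/lock.png",im[:,:,::-1])
now=edges(S,(22,32),range(266,273),226,246)
S["img"]=cv2.imread("pics/side0.png")[:,:,::-1].copy(); print("before",[tuple(map(int,x)) for x in edges(S,(22,32),range(266,273),226,246) if x]); print("now",[tuple(map(int,x)) for x in now if x])
E
```

```text
time: 10.35
tool_pos: [0.4988, 0.0738, 0.0118]
tool_rot: [0.001, 0.986, 0.166, 0.001]
contact_force: [-3.4, -1.9, 15.4]
gripper_width: 0.352
grasp_force: 63.3
time: 10.75
tool_pos: [0.4991, 0.0739, 0.0111]
tool_rot: [0.001, 0.986, 0.166, 0.001]
contact_force: [-3.2, -1.1, 15.2]
gripper_width: 0.352
grasp_force: 63.6
[0.4991124  0.07386135 0.01111756] [-2.64561641 -1.468085   14.54245583]
before [(266, 230, 238), (267, 230, 238), (268, 230, 238), (269, 231, 238), (270, 231, 237), (271, 232, 237), (272, 234, 234)]
now [(266, 234, 238), (267, 232, 238), (268, 232, 238), (269, 232, 238), (270, 233, 237), (271, 233, 237)]
```

View pics/lock.png

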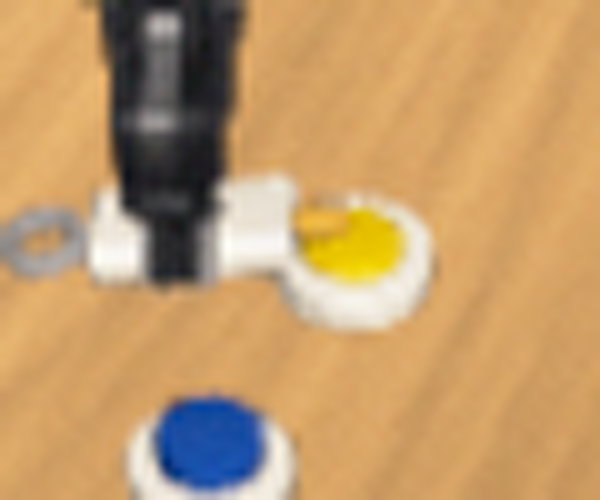

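Yellow is bottomed (top edge down 2 px, 15 N) and the blue pad is up again. The key has slipped to roughly 8° nose-up in the grip, with the eye lower, whereas hanging needs the eye raised. I can turn it in the grip by pressing the eye on the tray's front rim (20 mm high, away from tack and loose keys). First I measure that rim and lift.

```bash

python3 -m pendant '[[0,[0,0,-0.1],0],[0,[0,0,-0.4],0],[0,[0,0,-0.7],0],[0,[0,0,-0.7],0]]'
python3 - <<'E'
from h import *
np.set_printoptions(precision=4,suppress=True)
T=manip.grab_frame("top");T["img"]=cv2.imread("pics/top0.png")[:,:,::-1].copy()
h=cv2.cvtColor(T["img"],cv2.COLOR_RGB2HSV)
m=((h[...,0]<9)|(h[...,0]>172))&(h[...,1]>140)
P=[]
for u in range(295,375,4):
    v=np.flatnonzero(m[170:215,u])+170; P.append(onz(T,(u,v.max()+.5),.02))
P=np.array(P); k=np.polyfit(P[:,1],P[:,0],1); print("rim x=%.4f*y+%.4f"%tuple(k),"normal yaw",np.degrees(np.arctan2(-k[0],1)),"res",np.std(P[:,0]-np.polyval(k,P[:,1])))
for b in blobs(T,(0,0,60),(179,60,200),(300,235,365,275))[:2]: print("grey",b[0],b[1],b[2])
plan((.43,-.24,.09),8)
E
```

```text
time: 11.2
tool_pos: [0.5008, 0.0742, 0.0979]
tool_rot: [0.001, 0.986, 0.166, 0.005]
contact_force: [0.1, 0.2, 0.4]
gripper_width: 0.356
grasp_force: 61.8
rim x=-0.1124*y+0.4416 normal yaw 6.413615209889665 res 0.0007695954521390371
grey [331.8188 253.4191] 618 ((328.92596435546875, 254.08905029296875), (16.445056915283203, 44.934383392333984), 76.60750579833984)
shift [-1.399  2.287  0.04 ] roll 0.0614 yaw0 19.05
```

```bash

python3 -m pendant '[[0,[-0.2,0.32,0],0],[0,[-0.4,0.65,0],0],[0,[-0.6,0.98,0],0]]'
python3 -m pendant '[[0,[-0.2,0.32,0],0],[0,[-0.4,0.65,0],0],[0,[-0.6,0.98,0],0]]'
python3 -m pendant '[[0,[-0.1,0.16,0],0.02],[0,[-0.2,0.33,0],0.04],[0,[-0.2,0.33,0],0.07],[0,[-0.2,0.33,0],0.07],[0,[-0.2,0.33,0],0.07]]'
python3 - <<'E'
from h import *
plan((.429,-.243,.03),6.4)
E
```

```text
time: 11.55
tool_pos: [0.4656, -0.0613, 0.0906]
tool_rot: [-0.001, 0.986, 0.166, -0.002]
contact_force: [0.8, -0.3, -0.5]
gripper_width: 0.354
grasp_force: 61.7
time: 11.85
tool_pos: [0.4359, -0.1962, 0.0906]
tool_rot: [-0.001, 0.986, 0.165, -0.001]
contact_force: [1.0, -0.9, -0.2]
gripper_width: 0.351
grasp_force: 61.7
time: 12.35
tool_pos: [0.4271, -0.2399, 0.0911]
tool_rot: [-0.001, 0.998, 0.057, -0.001]
contact_force: [0.9, 0.6, -0.3]
gripper_width: 0.353
grasp_force: 61.8
shift [0.014 0.028 0.509] roll 0.0007 yaw0 6.53
```

```bash

python3 -m pendant '[[0,[0.014,0.028,0.2],0],[0,[0.014,0.028,0.4],0],[0,[0.014,0.028,0.5],0],[0,[0.014,0.028,0.52],0],[0,[0.014,0.028,0.54],0],[0,[0.014,0.028,0.56],0],[0,[0.014,0.028,0.58],0],[0,[0.014,0.028,0.6],0]]'
python3 -m pendant '[[0,[0,0,0.015],0],[0,[0,0,0.03],0],[0,[0,0,0.045],0],[0,[0,0,0.06],0],[0,[0,0,0.06],0]]'
python3 - <<'E'
from h import *
s=manip.state();print(s["tool_pos"],s["contact_force"])
S=manip.grab_frame("side");c=proj(S,s["tool_pos"]).astype(int);print(c)
cv2.imwrite("pics/rim.png",cv2.resize(S["img"][c[1]-30:c[1]+20,c[0]-35:c[0]+25],(600,500),interpolation=2)[:,:,::-1])
E
```

```text
time: 13.15
tool_pos: [0.4306, -0.2448, 0.022]
tool_rot: [0.001, 0.998, 0.056, 0.001]
contact_force: [-4.7, 2.2, 11.4]
gripper_width: 0.353
grasp_force: 63.2
time: 13.65
tool_pos: [0.4312, -0.246, 0.0165]
tool_rot: [0.002, 0.998, 0.056, 0.001]
contact_force: [-5.9, 1.0, 12.8]
gripper_width: 0.356
grasp_force: 65.3
[ 0.43115903 -0.24598488  0.01649169] [-5.93715405  1.00475112 12.84012019]
[306 181]
```

View pics/rim.png

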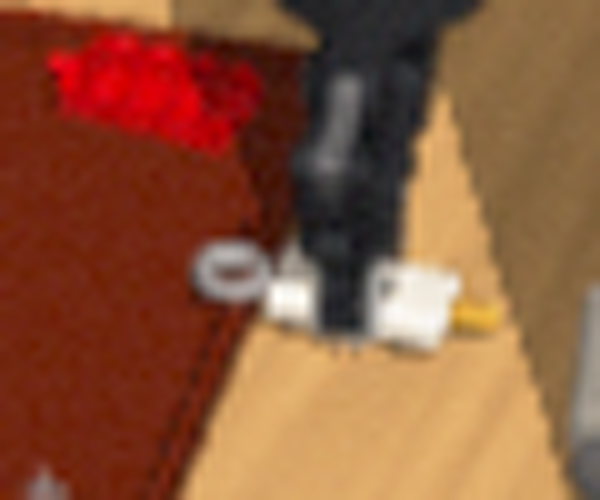

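The rim works: the force levels at about 13 N while the key turns, with the eye now higher at (232,270) and the nose lower at (480,315). I go on until just before the nose would meet the table (about 12°).

```bash

python3 -m pendant '[[0,[-0.01,0,0.015],0],[0,[-0.015,0,0.03],0],[0,[-0.015,0,0.045],0],[0,[-0.015,0,0.055],0],[0,[-0.015,0,0.055],0]]'
python3 -m pendant '[[0,[0,0,-0.15],0],[0,[0,0,-0.5],0],[0,[0,0,-0.8],0],[0,[0,0,-1],0],[0,[0,0,-1],0],[0,[0,0,-1],0]]'
python3 - <<'E'
from h import *
np.set_printoptions(precision=4,suppress=True)
plan((.6,.05,.155),18.8)
S=manip.grab_frame("side");s=manip.state();p=s["tool_pos"];print(p)
n=p+rot(s["tool_rot"]).apply([-.042,0,.004]);e=p+rot(s["tool_rot"]).apply([.044,0,-.013]);print("pred nose",proj(S,n),"eye",proj(S,e))
c=proj(S,p).astype(int);print([(b[0],b[1]) for b in blobs(S,(12,120,110),(30,255,255),(c[0]+8,c[1]-12,c[0]+35,c[1]+22),4)][:3])
print([(b[0],b[1],b[2][1]) for b in blobs(S,(0,0,90),(179,60,255),(c[0]-30,c[1]-25,c[0]+25,c[1]+12),8)][:4])
E
```

```text
time: 14.2
tool_pos: [0.4301, -0.2466, 0.0104]
tool_rot: [0.002, 0.998, 0.056, 0.002]
contact_force: [-5.7, -0.1, 14.8]
gripper_width: 0.353
grasp_force: 67.4
time: 14.8
tool_pos: [0.4282, -0.2445, 0.127]
tool_rot: [0.0, 0.998, 0.056, 0.0]
contact_force: [1.1, 0.3, -1.1]
gripper_width: 0.353
grasp_force: 65.6
shift [ 1.696 -2.279 -0.233] roll -0.0689 yaw0 6.39
[ 0.4275 -0.2439  0.1257]
pred nose [321.1826 157.3615] eye [295.589  149.2743]
[(array([329.2991, 158.6261]), 896)]
[(array([298.9359, 150.1154]), 78, (15.412713050842285, 7.242117881774902)), (array([313.4242, 153.1818]), 66, (8.854376792907715, 8.22192096710205)), (array([306.6957, 133.3478]), 23, (2.425356149673462, 8.48874568939209))]
```

```bash

python3 -m pendant '[[0,[0.2,-0.3,-0.1],0],[0,[0.42,-0.57,-0.2],0],[0,[0.65,-0.87,-0.24],0],[0,[0.72,-0.98,-0.24],0]]'
python3 -m pendant '[[0,[0.22,-0.32,0],0],[0,[0.47,-0.65,0],0],[0,[0.7,-0.95,0],0],[0,[0.7,-0.95,0],-0.035],[0,[0.7,-0.95,0],-0.069],[0,[0.7,-0.95,0],-0.069]]'
python3 - <<'E'
from h import *
plan((.5978,.067,.155),18.8)
E
```

```text
time: 15.25
tool_pos: [0.5016, -0.1149, 0.1544]
tool_rot: [-0.001, 0.998, 0.057, -0.001]
contact_force: [-0.5, -0.1, -1.7]
gripper_width: 0.358
grasp_force: 65.6
time: 15.85
tool_pos: [0.5704, 0.0054, 0.1528]
tool_rot: [-0.001, 0.986, 0.164, -0.002]
contact_force: [0.3, -0.1, -0.3]
gripper_width: 0.352
grasp_force: 65.5
shift [ 0.382 -0.412 -0.019] roll 0.0003 yaw0 18.85
```

```bash

python3 -m pendant '[[0,[0.19,-0.2,0],0],[0,[0.38,-0.41,-0.02],0],[0,[0.38,-0.41,-0.02],0],[0,[0.38,-0.41,-0.02],0],[0,[0.38,-0.41,-0.02],0]]'
cat > eye.py <<'E'
from h import *
np.set_printoptions(precision=4,suppress=True)
def look(th=11,save=None):
    T=manip.grab_frame("top");S=manip.grab_frame("side");s=manip.state();p=s["tool_pos"];Rm=rot(s["tool_rot"]);print("tcp",p,s["contact_force"])
    a=np.radians(th);e=p+Rm.apply([.045*np.cos(a),0,-.004-.045*np.sin(a)]);n=p+Rm.apply([-.043*np.cos(a),0,-.004+.043*np.sin(a)])
    foot=np.array([.667,.0905,.0825]);nn=np.array([-.6085,-.2072,.766])
    for nm,f in(("top",T),("side",S)):
        q=proj(f,e).round().astype(int); print(nm,"pred eye",proj(f,e),"nose",proj(f,n),"foot",proj(f,foot),"tip",proj(f,foot+.03*nn))
        h=cv2.cvtColor(f["img"],cv2.COLOR_RGB2HSV)[q[1]-12:q[1]+12,q[0]-14:q[0]+14]
        for r in h: print("".join("W" if x[1]<60 and x[2]>190 else "g" if x[1]<70 and x[2]>70 else "k" if x[2]<60 else "G" if 45<x[0]<90 else "." for x in r))
        m=proj(f,n).round().astype(int); print("brass",[(b[0],b[1]) for b in blobs(f,(12,120,110),(24,255,255),(m[0]-10,m[1]-10,m[0]+10,m[1]+10),4)])
E
python3 -c "
from eye import *
look()"
```

```text
time: 16.35
tool_pos: [0.5982, 0.0653, 0.157]
tool_rot: [-0.0, 0.987, 0.163, -0.001]
contact_force: [0.1, -0.6, -1.4]
gripper_width: 0.359
grasp_force: 65.6
tcp [0.5984 0.0651 0.1575] [ 0.0688 -0.0947 -0.5608]
top pred eye [195.6565 123.3439] nose [209.2824 160.7815] foot [194.8618 120.4766] tip [196.4957 125.8408]
............................
............................
............................
............................
............................
............................
............................
............................
............................
............................
............................
............................
............................
............................
............................
............................
............................
............................
............................
............................
............................
............................
............................
............................
brass [(array([208.8182, 158.9091]), 22)]
side pred eye [202.699  181.5843] nose [232.9667 187.3657] foot [195.451  205.9086] tip [201.201  199.9463]
....................k.ggggkk
....................kk.gg.kk
....................kkk..kkk
....................kkkkkkkk
.....................kkkkkkk
.....................kkkkkkk
.....................kkkkkkk
.....................kkkkkkk
.....................gkkk.kk
...........ggggg....Wgkk.gg.
..........gggggggg..Wg.kkkkk
.........ggg...ggggWWWggkkkk
.........ggg....gggWWWWggkkk
..........gggggggggWWWWWg.kk
..........ggggggggWWWWWWWgkk
.............gg...WWWWWWWgkk
...................WWWWWWgkk
...................WWWWWWgkk
.........................gkk
.........................ggg
..........................gg
.G..........................
.GGG........................
GGGGG.......................
brass [(array([231.1875, 186.    ]), 16), (array([225.5833, 177.8333]), 12)]
```

The side view puts the ring at (202.4,182.0) against a predicted (202.7,181.6), and the nose agrees too, so the kinematic model of the eye is good. Next I bring the eye just above the peg tip along the peg axis.

```bash

python3 -c "
from eye import *
plan((.5976,.0669,.106),18.8)"
python3 -m pendant '[[0,[0,-0.016,0.15],0],[0,[0,-0.016,0.3],0],[0,[0,-0.016,0.4],0],[0,[0,-0.016,0.425],0],[0,[0,-0.016,0.425],0],[0,[0,-0.016,0.425],0]]'
python3 -c "
from eye import *
look(10)
plan((.5976,.0669,.106),18.8)"
```

```text
shift [-0.001 -0.016  0.429] roll -0.0005 yaw0 18.7
time: 17.05
tool_pos: [0.599, 0.0677, 0.1081]
tool_rot: [0.0, 0.987, 0.163, 0.001]
contact_force: [-0.4, 0.7, -0.8]
gripper_width: 0.356
grasp_force: 65.6
tcp [0.5991 0.0678 0.1083] [ 1.0133 -0.0866 -0.9656]
top pred eye [196.7989 127.7262] nose [209.7859 163.2336] foot [194.8618 120.4766] tip [196.4957 125.8408]
............................
............................
............................
............................
............................
............................
............................
............................
............................
............................
............................
............................
............................
............................
............................
............................
............................
............................
............................
............................
............................
............................
............................
............................
brass [(array([210.    , 161.5263]), 
[... 200 characters left out ...]
.....................kk..Gkk
.....................kkk..kk
.....................kkkkkkk
......................kkkkkk
.G....................kkkkkk
.GGG..................kkkkkk
GGGGG.......gggg.....Wkkk.kk
GGGGGGG....ggggggg..WWgkkggg
GGGGGGGG..ggg..gggggWWgkkkkk
GGGGGGGGGGggg....gggWWWgggkk
GGGGGGGGGGggg...ggggWWWWWgkk
GGGGGGGGGGGggggggggWWWWWWgkk
GGGGGGGGGGGGgggggggWWWWWWgkk
GGGGGGGGGGGggGGG...WWWWWWg.k
GGGGGGGGGGgWgGGGG..gWWWWWg.k
GGGGGGGGGggggGGGGGG....gWggk
GGGG...GgggGGGGGGGGGG.....gg
GGG....gggGGGGGGGGGGGG......
GGG...ggggGGGGGGGGGGGGGG....
GGG...gg..GGGGGGGGGGGGGGG...
GGGG......GGGGGGGGGGGGGGGG..
brass [(array([233.6111, 205.1667]), 198)]
shift [-0.015  0.003  0.019] roll 0.0 yaw0 18.81
```

Ring seen at (203.2,196.0) versus predicted (203.4,196.1); the peg is at (200.8,200) to (196,206), as modelled. Next I slide down along the peg.

```bash

python3 -m pendant '[[0,[-0.015,0.003,0.019],0],[0,[-0.015,0.003,0.019],0],[0,[0.005,0.003,0.043],0],[0,[0.025,0.003,0.067],0],[0,[0.045,0.003,0.091],0],[0,[0.065,0.003,0.115],0],[0,[0.065,0.003,0.115],0]]'
python3 -c "
from eye import *
look(10)
plan((.5976+.0281,.0669+.0096,.106-.0345),18.8)"
```

```text
time: 17.85
tool_pos: [0.606, 0.0702, 0.0927]
tool_rot: [-0.0, 0.987, 0.164, -0.0]
contact_force: [0.9, 0.1, -0.2]
gripper_width: 0.352
grasp_force: 65.6
tcp [0.6059 0.0701 0.0931] [ 0.0855  0.7463 -0.3188]
top pred eye [196.4921 126.2786] nose [209.2808 161.2511] foot [194.8618 120.4766] tip [196.4957 125.8408]
............................
............................
............................
............................
............................
............................
............................
............................
............................
............................
............................
............................
............................
............................
............................
............................
............................
............................
............................
............................
............................
............................
............................
............................
brass [(array([209.2667, 159.5333]), 15)]
side pred eye [201.4815 200.188 ] nose [231.0194 205.3415] foot [195.451  205.9086] tip [201.201  199.9463]
....................gkgggg..
......................gggg..
....................kkgggg..
...G.................kkgggkk
...GGG...............kkk..kk
..GGGGG..............kkkkkkk
.GGGGGGGG............kkkkkkk
.GGGGGGGGG............kkkkkk
.GGGGGGGGGGG..........kkkkkk
GGGGGGGGGGGGggg......gkkkkkk
GGGGGGGGGGGggggggg..WWkk....
GGGGGGGGGGggggggggg.WWgkkkkk
GGGGGGGGGGgggggGGgggWWWggkkk
GGGGGGGGGGggggggggggWWWWggkk
GGGGGGGGGGgggggggggWWWWWWgkk
GGGGGG...GgggggggggWWWWWWgkk
GGGGG....gggGGGGGGgWWWWWWgkk
GGGGG...ggggGGGGGGGWWWWWWgkk
GGGGG...gg..GGGGGGGGGgggggkk
GGGGGG......GGGGGGGGGGGGGggg
GGGGGGG.....GGGGGGGGGGGGGGgg
GGGGGGGG...GGGGGGGGGGGGGGGGG
GGGGGGGGGGGGGGGGGGGGGGGGGGGG
GGGGGGGGGGGGGGGGGGGGGGGGGGGG
brass [(array([232.2976, 206.75  ]), 252)]
shift [0.174 0.003 0.18 ] roll 0.0001 yaw0 18.82
```

The peg tip is now inside the hole, somewhat to its up-slope (left) side, and the plan also says x lags by about 2.5 mm. I correct that and slide further.

```bash

python3 -m pendant '[[0,[0.02,0.003,0],0],[0,[0.035,0.003,0.02],0],[0,[0.055,0.003,0.043],0],[0,[0.075,0.003,0.066],0],[0,[0.095,0.003,0.088],0],[0,[0.108,0.003,0.103],0],[0,[0.108,0.003,0.103],0]]'
python3 -c "
from eye import *
look(10)
plan((.5976+.0281,.0669+.0096,.106-.0345),18.8)"
```

```text
time: 18.65
tool_pos: [0.6181, 0.0739, 0.0804]
tool_rot: [-0.0, 0.987, 0.163, -0.0]
contact_force: [-0.5, -0.3, -1.9]
gripper_width: 0.354
grasp_force: 65.6
tcp [0.6182 0.0739 0.0809] [0.4822 0.3102 0.2919]
top pred eye [195.3876 122.3036] nose [208.0243 156.8743] foot [194.8618 120.4766] tip [196.4957 125.8408]
............................
............................
............................
............................
............................
............................
............................
............................
............................
............................
............................
............................
............................
............................
............................
............................
............................
............................
............................
............................
............................
............................
............................
............................
brass [(array([207.1538, 155.    ]), 13)]
side pred eye [197.5338 203.2738] nose [226.9015 208.3955] foot [195.451  205.9086] tip [201.201  199.9463]
......G.............kggggkkk
......GGG...........ggggg..k
.....GGGGG..........gggggg.k
....GGGGGGGG.......kk.gggkkk
....GGGGGGGGG......kkk.g.kkk
....GGGGGGGGGGG.....kk..kkkk
...GGGGGGGGGGGGG....kkkkkkkk
...GGGGGGGGGGGGGGG..kkkkkkkk
...GGGGGGGGGGGGGGGGGGkkkkkkk
..GGGGGGGGGgggggggGGgkkkkkkk
..GGGGGGGGggggggWgGggkk..k.k
..GGGGGGGggggggggggWWgkkk.kk
.GGGGGGGGggggggggggWWgggkkkk
.GGGGGGG..gggggggggWWWWggkkk
.GGGGGGG..ggggggggWWWWWWgkkk
GGGGGGGG...gggggggWWWWWWgkkk
GGGGGGGGG......GGgWWWWWWgkkk
GGGGGGGGGG.....GGGWWWWWWgkkk
GGGGGGGGGGG...GGGGGGggWWgkkk
GGGGGGGGGGGGGGGGGGGGGGGGGgkg
GGGGGGGGGGGGGGGGGGGGGGGGGGgg
GGGGGGGGGGGGGGGGGGGGGGGGGGGG
GGGGGGGGGGGGGGGGGGGGGGGGGGGG
GGGGGGGGGGGGGGGGGGGGGGGGGGGG
brass [(array([229.1739, 206.8659]), 276)]
shift [ 0.066 -0.     0.078] roll 0.0001 yaw0 18.81
```

The ring is threaded on the peg, about 12 mm off the face, with no side load. Now open gently.

```bash

python3 -m pendant '[[0.4,[0,0,0],0],[0.4,[0,0,0],0],[0.42,[0,0,0],0],[0.44,[0,0,0],0],[0.46,[0,0,0],0],[0.5,[0,0,0],0],[0.6,[0,0,0],0],[0.8,[0,0,0],0],[1,[0,0,0],0],[1,[0,0,0],0]]'
python3 -m pendant '[[1,[0,0,-0.05],0],[1,[0,0,-0.2],0],[1,[0,0,-0.5],0],[1,[0,0,-0.9],0],[1,[0,0,-0.9],0]]'
python3 -m pendant '[[1,[-0.3,0.2,-0.2],0],[1,[-0.6,0.5,-0.2],0],[1,[-0.9,0.8,-0.2],0],[1,[-0.9,0.9,-0.2],0]]'
python3 -m pendant '[[1,[-0.3,0.3,0],0],[1,[-0.4,0.6,0],0],[1,[-0.4,0.9,0],0],[1,[-0.4,0.9,0],0]]'
python3 - <<'E'
from h import *
np.set_printoptions(precision=4,suppress=True)
T=manip.grab_frame("top");S=manip.grab_frame("side")
im=np.zeros((500,800,3),np.uint8)
im[:400,:400]=cv2.resize(T["img"][90:170,160:240],(400,400),interpolation=2);im[:400,400:]=cv2.resize(S["img"][180:250,170:240],(400,400),interpolation=2)
cv2.imwrite("pics/hung.png",im[:,:,::-1])
foot=np.array([.667,.0905,.0825]);nn=np.array([-.6085,-.2072,.766]);up=np.array([.7251,.2469,.6428])
eye=foot+.007*nn-.004*up;nose=eye-.088*up;mid=eye-.045*up+.007*nn
for nm,f in(("top",T),("side",S)):
    print(nm,"home eye",proj(f,eye),"nose",proj(f,nose),"body top",proj(f,mid)); q=proj(f,mid).astype(int)
    print([(b[0],b[1],b[2][1]) for b in blobs(f,(0,0,170),(179,60,255),(q[0]-25,q[1]-25,q[0]+25,q[1]+25))][:2],[(b[0],b[1]) for b in blobs(f,(12,120,110),(30,255,255),(q[0]-2,q[1]+0,q[0]+25,q[1]+25),4)][:2])
E
```

```text
time: 19.75
tool_pos: [0.6183, 0.0739, 0.081]
tool_rot: [0.0, 0.987, 0.163, 0.0]
contact_force: [-0.3, 0.9, -0.1]
gripper_width: 0.999
grasp_force: 0.0
time: 20.25
tool_pos: [0.6228, 0.0739, 0.1987]
tool_rot: [0.001, 0.987, 0.163, 0.008]
contact_force: [1.2, -0.2, 0.4]
gripper_width: 0.998
grasp_force: 0.0
time: 20.65
tool_pos: [0.5489, -0.0662, 0.2133]
tool_rot: [0.001, 0.987, 0.162, -0.0]
contact_force: [0.9, 1.7, 1.3]
gripper_width: 0.999
grasp_force: 0.0
time: 21.05
tool_pos: [0.541, -0.1842, 0.2133]
tool_rot: [0.001, 0.987, 0.161, 0.0]
contact_force: [-0.2, 0.5, -1.0]
gripper_width: 0.998
grasp_force: 0.0
top home eye [195.7774 123.1197] nose [207.0695 152.6196] body top [202.0977 139.8775]
[(array([201.5194, 137.9717]), 283, (26.655960083007812, 12.729928016662598)), (array([192.6667, 121.0667]), 15, (2.236067771911621, 7.155416965484619))] [(array([207.4118, 152.0588]), 17)]
side home eye [197.8819 205.2535] nose [221.5785 220.8641] body top [211.4744 211.9657]
[(array([209.7914, 213.3988]), 163, (20.708053588867188, 8.743400573730469)), (array([233.5161, 189.1935]), 31, (7.0, 4.0))] [(array([229.8078, 223.1779]), 281), (array([220.5, 220. ]), 16)]
```

View pics/hung.png

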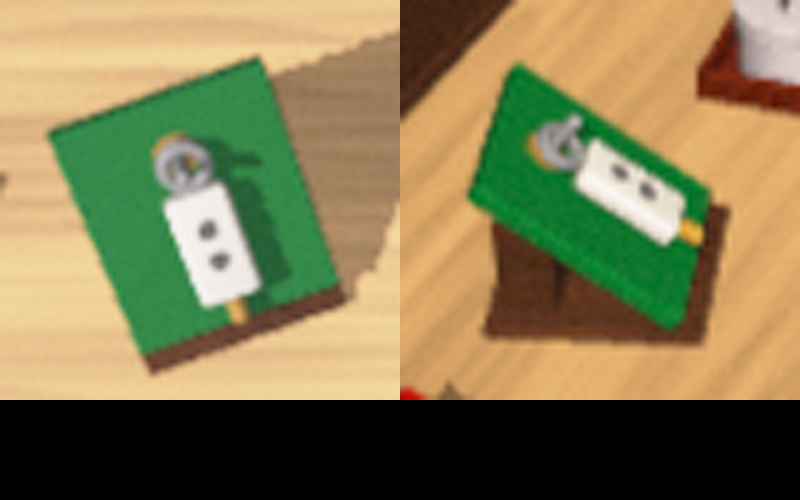

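The key hangs on the green peg with the peg through the ring, its body flat on the board and its nose down-slope. The nose px are top (207.4,152.1) and side (220.5,220), within about 1 px of the home prediction. The gripper is clear, so I hand in.

```bash
python3 -c "
from plant import manip
print(manip.job_done())"
```

```text
the job is handed in; nothing more can be done
None
```

I handed the job in at about 21 s: the key pressed the blue pad and then the yellow pad fully down with its nose, and it now hangs flat on the green stand's peg, nose down the slope. On the first blue press the key's body may have shared the contact, so I pressed blue again with only the nose. To tilt the key in the grip I also pressed its eye on the tray's front rim with about 15 N, and I did not check afterwards whether the tray had shifted.

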